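# Clamp the brass collar in the cam clamp and hold the lever at the cam's highest lift

## Task

Pick up the thin-walled brass collar with a light touch (more than 50 N on a finger dents it, so grip well below that, and set it down softly), stand it in the blue V-block nest of the cam clamp and let go of it. Then swing the red-handled cam lever round to the cam's highest lift, where the lever points straight along the yellow line and the sprung jaw presses the collar into the V; do not leave it short of that point or past it. The lever springs back when released, so finish while still holding its handle there, and leave everything else on the bench where it is.

Things in the scene. Friction and masses are not known exactly. Their poses are not given: they have to be found in the camera images.
- collar: Thin brass tube collar, open at both ends, standing loose on the bench: outer diameter 46 mm, wall 2.5 mm, height 56 mm, about 0.14 kg. Origin at the centre of its underside, z up along its axis; round, so any grasp direction does. Starts at the robot's left or right; a white plastic collar of the same size stands at the other place. More than 50 N on a finger dents it.
- clamp: Cam clamp bolted to the bench; place and yaw vary. Plate 12 mm thick, local x -50 to 50, y -45 to 180 mm. Origin on the lever's pivot axis at bench level. Local +y is the clamping direction: brass eccentric disc, steel sliding jaw, black sprung pad, blue 90 degree V-block opening to the pad; jaw and V rise 32 mm above the bench. A tongue with a yellow line runs along local -x to -92 mm.
- nest (a point): Where to set the collar down: on the top of the clamp's base plate (12 mm above the bench), midway between the open pad and the V, with about 6 mm of play every way. The collar stands with the centre of its underside at this point; pad and V faces are slippery, so the jaw then centres it.
- vseat (a point): Same height, 7 mm further along the clamp's +y: where the collar's underside centre is once the jaw has pressed it into the V.
- pivot (a point): Point on the vertical axis of the cam lever, at the top of the base plate (12 mm above the bench).
- lever_grip (a point): Middle of where to pinch the red handle: an upright round post of 16 mm diameter at the lever's end, 110 mm from the pivot axis, rising from 47 to 105 mm above the bench; this point is on its axis, 78 mm above the bench. The post does not spin on the lever.
- cam_lever (a joint): Lever angle, rad: 0 at rest on its stop, growing clockwise from above to 2.2 at the far stop. Highest lift at 1.5, where the lever points along the clamp's -x over the yellow line; beyond it the jaw backs off. At angle q it points in direction pi+1.5-q counter-clockwise from the clamp's x. A spring pulls it back: 1 N at the handle at rest, 2.5 N at highest lift; the jaw adds under 1 N.
- pad: Black plastic pad of the sliding jaw, 30 mm wide, 20 mm high, moved 17 mm by the cam from rest to highest lift, and sprung: it presses the collar with some 5 to 10 N at highest lift. Its origin is on the pivot axis at the start and moves with the jaw; not needed for the work.
- white_collar: White plastic collar of the same size as the brass one (46 mm by 56 mm high); not to be used. Origin at the centre of its underside.
- bottle: White bottle with blue cap, 64 mm diameter, 150 mm high; leave alone. Origin under its centre.
- tube: Tall brass tube, 60 mm diameter, 170 mm high, standing; leave alone. Origin under its centre.
- screwdriver: Screwdriver lying on the bench; leave alone. Its own x runs from the handle to the tip.
- brass_disc: Brass disc 52 mm diameter, 6 mm thick, lying on the bench; leave alone. Origin under its centre.
- carton: Small cardboard carton 90 x 70 x 50 mm; leave alone. Origin under its centre.
There are look-alikes about, which are no part of the job. There is more than one size of the collar; the one meant has the size given above.

How it is judged (in metres and radians):
On the way, in this order (a step that is already met when the one before it is completed fails the run):
1. the brass collar stands in the nest, let go, with the lever still back (horizontal distance between collar and nest below 0.012 m and z of collar in the frame of clamp between 0.009 and 0.016 m and angle between collar's own z axis and vertical below 0.1 rad and contact force between the fingers and collar below 0.2 N and linear speed of collar below 0.02 m/s and value of joint cam_lever below 0.5 rad), for 0.2 s.
2. the lever is at the highest lift with the collar pressed into the V (value of joint cam_lever between 1.35 and 1.65 rad and horizontal distance between collar and vseat below 0.006 m and z of collar in the frame of clamp between 0.009 and 0.016 m and angle between collar's own z axis and vertical below 0.1 rad and contact force between pad and collar above 3 N and contact force between the fingers and collar below 0.2 N), for 0.3 s.
At the end, for the whole second after the job is handed in: The fingers hold the cam lever within 0.15 rad (about 9 degrees) of highest lift (1.5), at rest; the brass collar stands upright (within 0.1 rad) on the base plate within 6 mm of its seat in the V, pressed by the pad with more than 3 N and not touched by the fingers (all of step 2 and velocity of joint cam_lever between -0.1 and 0.1 rad/s and contact force between the fingers and cam_lever above 0.5 N); the arm keeps its last pose, push and grip.
It fails at once if the brass collar is squeezed with more than 50 N on a finger (contact force between the fingers and collar above 100 N).
It fails at once if the brass collar is pressed hard against the clamp (over 60 N) (contact force between collar and clamp above 60 N).
It fails at once if the brass collar is dropped (falls free faster than 0.45 m/s, some 10 mm) (contact force between the fingers and collar below 0.2 N and linear speed of collar above 0.45 m/s).
It fails at once if another thing on the bench (white collar, bottle, tube, screwdriver, disc, carton) is moved more than 30 mm (distance of any of white_collar, bottle, tube, screwdriver, brass_disc, carton from where it was at the start of the episode above 0.03 m).
It also fails if it takes over 58 s, if anything falls off the work surface, if the arm or the gripper's body presses on something with over 40 N, if the wrist force passes 120 N, or if a joint passes its speed limit or range.

## Robot

A 6-joint arm with a two-finger parallel gripper is mounted at the origin on the work surface. World frame = base frame: x ahead of the robot, y to its left, z up, the work surface at z = 0. Lengths are in mm, angles in rad, forces in N, time in s.
With the tool pointing down it reaches from about 350 to 975 mm from the base axis. Payload 7.1 kg.
Tool frame: the origin (TCP) lies on the front face of the gripper's body, between the roots of the fingers; the fingertips stand 80 mm ahead of it and the grasp point (between the pads) lies 61 mm ahead of it (env.tips_ahead is the distance from the TCP to the fingertips, in mm); z points along the fingers, y is the line along which they close (so a half turn about z gives the same grasp; the last joint's range is limited). The gripper opens to 88 mm and grips with 3 to 60 N. Pads are 20 mm wide; open, the fingers measure 115 mm over their backs; the gripper's body (75 mm by 178 mm) begins 61 mm behind the grasp point.
Start: joints at [1.331, 0.423, 1.63, -0, 1.089, -0.019], TCP at [136.85, 609.818, 302.675] pointing down, gripper open.
Joint ranges: [-3, 3], [-0.9, 2.11], [0.09, 2.58], [-1.31, 4.45], [0.11, 2.69], [-2.54, 2.54]. Speed limits (rad/s): [2.39, 2.39, 3.01, 3.14, 3.14, 3.14].

## Interface

Orientations are given as a unit quaternion [x, y, z, w].
In Python, from station import env, set_gripper, viewer, workorder gives the robot as it stands. Calls block until the motion is done:
- env.reach(position, orientation): joint-space move of the TCP to a pose.
- env.move_l(position, rot=None, rate=150, f_stop=None): straight line of the TCP; rot=None keeps the orientation; rate is the mean speed in mm/s. With f_stop (N) it stops when the force on the tool has changed by that much, and returns True; else False.
- env.move_joints(angles): joint-space move.
- set_gripper(opening): finger opening in mm; the grip force is fixed at half the most; returns when the fingers have stopped.
- env.hold(seconds).
- env.ik(position, orientation): joint angles nearest the present ones, or None.
- env.read_state(): the state.
- viewer.camera(name): name is "scene" or "side" or "wrist"; returns the picture (420x560x3 uint8, blue, green, red); there is no depth.
- viewer.camera_params(name): a dict with "fx", "fy", "cx", "cy" (pixels), "pose" (4x4, takes a point from camera to world coordinates); the wrist camera has in their place "tool_from_camera" (4x4, takes a point from camera to tool coordinates, whose origin is the TCP and whose axes are the flange's). Camera axes: x right, y up, looking along -z (the intrinsics and any distortion apply to the point x, -y, -z); pixel columns grow to the right and rows downward; lengths in mm; the calibration is good to about 2 mm. A picture is of the moment at which its call begins: read the wrist's pose just before it. camera_params takes no time and is no camera call.
A pose or a line that the arm cannot do raises env.IKError and nothing moves.
- workorder.sign_off(): hands the job in; it is judged then, once.
The state is a dict: "time_s": time; "qpos": joint angles; "dq": joint speeds; "tau": joint torques, N m; "tool_pos": TCP position; "orientation": TCP orientation; "force": force on the tool from outside, world axes, zero at the start; "wrist_torque": the same for the moment, N m; "width": finger opening in mm; "grip_force": force on a finger pad.
Only numpy, scipy, OpenCV 4.12 (cv2) and the standard library are available. Lean on these libraries where they do the work, as an engineer would, in place of code of your own. Each camera call takes 0.05 s, during which the arm holds its last target. There are 200 camera calls.

## Working session

There is one attempt and no reset: what is moved stays moved. The work goes in short steps, each a Python script; the robot and the scene stay as the last script left them, time stands still between calls to the robot, and variables do not carry over. Pictures are saved under pics/ and viewed, at most 10 in all, crops included, and the job is handed in when it is done.

```bash
ls; mkdir -p pics; python3 - <<'E'
from station import env, set_gripper, viewer, workorder
import cv2,numpy as np
s=env.read_state();print(s['time_s'],s['tool_pos'],s['orientation'],s['width'])
for n in("scene","side"):
    im=viewer.camera(n);cv2.imwrite(f"pics/{n}0.png",im)
    p=viewer.camera_params(n);print(n,{k:(np.round(v,3).tolist() if not isinstance(v,str) else v) for k,v in p.items()})
print({k:np.round(v,3).tolist() for k,v in viewer.camera_params("wrist").items()})
a=cv2.imread("pics/scene0.png");b=cv2.imread("pics/side0.png")
cv2.imwrite("pics/both0.png",cv2.resize(np.vstack([a,b]),(560,840)))
E
```

```text
pics
0.0 [136.75971742 609.40806748 301.90033   ] [ 1.10172689e-01  9.93912167e-01 -7.57856495e-04 -8.79240143e-05] 87.90212839885798
scene {'fx': 405.859, 'fy': 405.859, 'cx': 278.812, 'cy': 204.018, 'pose': [[0.211, -0.841, 0.499, 1080.25], [0.977, 0.184, -0.104, -101.072], [-0.004, 0.509, 0.861, 1017.792], [0.0, 0.0, 0.0, 1.0]]}
side {'fx': 441.356, 'fy': 441.356, 'cx': 277.232, 'cy': 208.533, 'pose': [[-0.994, 0.069, -0.09, 400.4], [-0.113, -0.659, 0.743, 858.894], [-0.008, 0.749, 0.663, 835.583], [0.0, 0.0, 0.0, 1.0]]}
{'fx': 370.363, 'fy': 370.363, 'cx': 274.092, 'cy': 208.922, 'tool_from_camera': [[0.0, 0.957, 0.292, 80.693], [1.0, -0.0, -0.0, -0.484], [0.0, 0.292, -0.957, -81.743], [0.0, 0.0, 0.0, 1.0]]}
```

View pics/scene0.png

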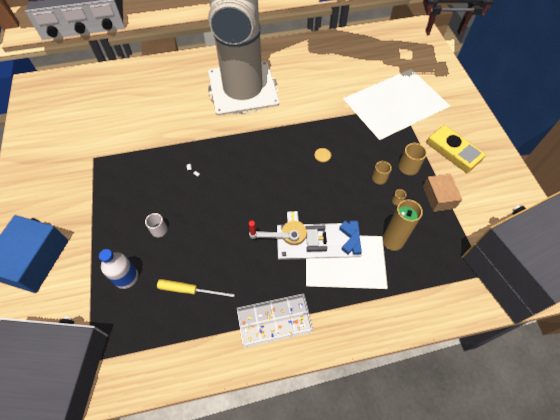

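View pics/side0.png

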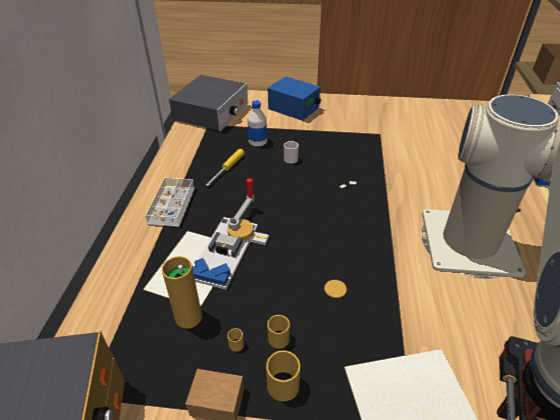

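Three brass collars are candidates, by scene pixels: (382,173) medium, (413,160) large and (400,198) small, plus the tall tube at (402,225). The white collar is at (156,226). I'll measure the candidates' sizes and enlarge a crop to confirm.

```bash
cat > h.py <<'E'
from station import env, set_gripper, viewer, workorder
import cv2,numpy as np
from scipy.spatial.transform import Rotation as R
def cam(n,s=None):
    p=viewer.camera_params(n)
    if n=="wrist":
        T=np.eye(4);T[:3,:3]=R.from_quat(s['orientation']).as_matrix();T[:3,3]=s['tool_pos'];p['pose']=T@np.array(p['tool_from_camera'])
    p['pose']=np.array(p['pose']);return p
def ray(p,uv):
    uv=np.atleast_2d(np.float64(uv));D=p.get('dist')
    d=np.c_[(uv[:,0]-p['cx'])/p['fx'],-(uv[:,1]-p['cy'])/p['fy'],-np.ones(len(uv))]@p['pose'][:3,:3].T
    return p['pose'][:3,3],d
def onplane(p,uv,z):
    o,d=ray(p,uv);return (o+d*((z-o[2])/d[:,2])[:,None])[:,:2]
def brass(im,lo=(15,90,40),hi=(28,255,255)): return cv2.inRange(cv2.cvtColor(im,cv2.COLOR_BGR2HSV),lo,hi)
def blobs(m,amin=40):
    m=cv2.morphologyEx(m,cv2.MORPH_CLOSE,np.ones((3,3)))
    cs=cv2.findContours(m,cv2.RETR_EXTERNAL,cv2.CHAIN_APPROX_NONE)[0]
    return [c[:,0] for c in cs if cv2.contourArea(c)>amin]
E
python3 - <<'E'
from h import *
for n,box in(("scene",(360,135,430,215)),("side",(215,305,310,405))):
    im=cv2.imread(f"pics/{n}0.png");p=cam(n)
    print(n,[k for k in p])
    m=brass(im);mm=np.zeros_like(m);x0,y0,x1,y1=box;mm[y0:y1,x0:x1]=m[y0:y1,x0:x1]
    for c in blobs(mm):
        # silhouette's angular width along image horizontal-ish: minor axis of min-area rect, at z=h/2
        (cx,cy),(w,h),a=cv2.minAreaRect(c.astype(np.float32))
        for z in (20,28):
            P=onplane(p,(cx,cy),z)[0];dep=np.linalg.norm(np.r_[P,z]-p['pose'][:3,3])
            print(n,np.round((cx,cy,w,h,a)),'z',z,P.round(),'px/mm size',np.round(np.array([w,h])*dep/p['fx'],1))
s=cv2.imread("pics/scene0.png");b=cv2.imread("pics/side0.png")
A=cv2.resize(s[130:270,240:440],(800,560)[:2],interpolation=cv2.INTER_CUBIC)
cv2.imwrite("pics/crop1.png",A)
E
```

```text
scene ['fx', 'fy', 'cx', 'cy', 'pose']
scene [407. 202.  25.  30.  90.] z 20 [572. 380.] px/mm size [75.1 90.1]
scene [407. 202.  25.  30.  90.] z 28 [576. 376.] px/mm size [74.5 89.3]
scene [381. 172.  17.  24.  23.] z 20 [459. 342.] px/mm size [51.6 75.2]
scene [381. 172.  17.  24.  23.] z 28 [464. 338.] px/mm size [51.2 74.6]
scene [414. 155.  40.  30.  90.] z 20 [420. 462.] px/mm size [130.3  97.7]
scene [414. 155.  40.  30.  90.] z 28 [425. 457.] px/mm size [129.3  97. ]
side ['fx', 'fy', 'cx', 'cy', 'pose']
side [229. 388.  32.  28.  90.] z 20 [544. 469.] px/mm size [66.4 58.1]
side [229. 388.  32.  28.  90.] z 28 [543. 472.] px/mm size [65.7 57.5]
side [235. 339.  16.  24.   0.] z 20 [552. 363.] px/mm size [35.  52.6]
side [235. 339.  16.  24.   0.] z 28 [551. 368.] px/mm size [34.7 52. ]
side [283. 358.  87.  34.  90.] z 20 [448. 394.] px/mm size [185.3  72.4]
side [283. 358.  87.  34.  90.] z 28 [448. 399.] px/mm size [183.5  71.7]
```

View pics/crop1.png

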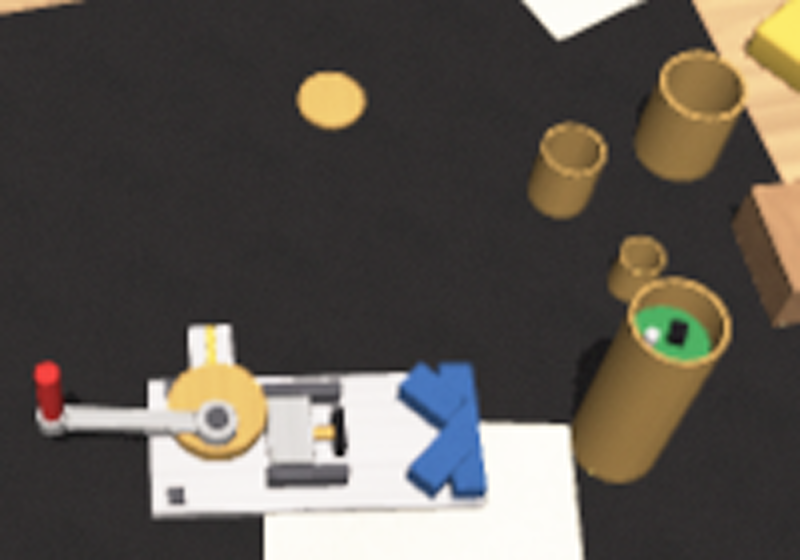

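The crop shows the medium collar (scene 382,173). Its rim is about 67 crop px, against 68 px for the 52 mm disc lying lower down, so its diameter is about 46–48 mm. The other two come out near 33 mm and 58 mm, so the medium one is the collar meant. The clamp's tongue points to the robot, the V points to the robot's left, and the lever is back at crop (50,400). Next I'll take wrist views.

```bash
python3 - <<'E'
from h import *
import pickle
Q=[0,1,0,0];out=[]
for i,pos in enumerate([[455,335,300],[560,150,300]]):
    env.reach(pos,Q);env.hold(.3);s=env.read_state();im=viewer.camera("wrist");cv2.imwrite(f"pics/w{i}.png",im)
    pickle.dump(dict(s),open(f"pics/w{i}.pkl","wb"));print(s['time_s'],s['tool_pos'])
E
```

```text
1.95 [454.67241591 335.52033256 299.98066334]
3.1583 [559.62126268 151.10082276 300.03055606]
```

View pics/w0.png

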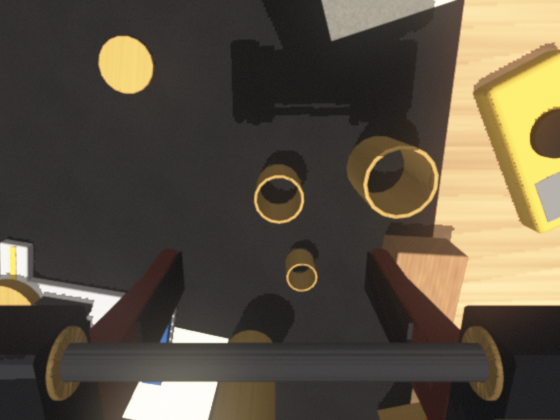

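View pics/w1.png

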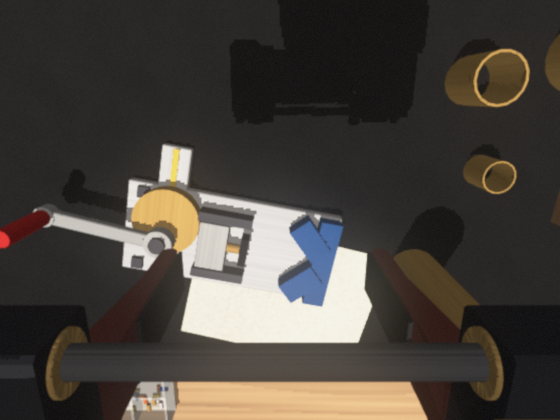

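w0: the collar rim is centred near (279,199), about 48 px wide. w1: the plate corners are near (131,179), (341,212) and (124,268), the tongue and yellow line are at (175,165), the V is at (315,260), and the lever points left to a handle at (5,240). Now I'll compute positions and check them against the given sizes.

```bash
python3 - <<'E'
from h import *
import pickle
im=cv2.imread("pics/w0.png");p=cam("wrist",pickle.load(open("pics/w0.pkl","rb")))
hsv=cv2.cvtColor(im,cv2.COLOR_BGR2HSV)
for (x0,y0,x1,y1) in((248,168,310,230),(358,140,445,222),(282,260,322,296)):
    m=np.zeros(im.shape[:2],np.uint8);m[y0:y1,x0:x1]=cv2.inRange(hsv,(15,90,150),(30,255,255))[y0:y1,x0:x1]
    pts=np.argwhere(m)[:,::-1]; h=cv2.convexHull(pts.astype(np.int32))
    W=onplane(p,h[:,0],56);(c,r)=cv2.minEnclosingCircle(W.astype(np.float32));e=cv2.fitEllipse(W.astype(np.float32))
    print('rim',len(pts),np.round(c,1),'d',round(2*r,1),'ell',np.round(e[0],1),np.round(e[1],1))
im=cv2.imread("pics/w1.png");p=cam("wrist",pickle.load(open("pics/w1.pkl","rb")))
g=cv2.cvtColor(im,cv2.COLOR_BGR2GRAY);hsv=cv2.cvtColor(im,cv2.COLOR_BGR2HSV)
c=cv2.cornerSubPix(g,np.float32([[131,179],[341,212],[124,268],[162,146],[193,149]]),(5,5),(-1,-1),(3,30,.01))
C=onplane(p,c,12);print(c.round(1).tolist(),C.round(1).tolist())
print('lens',np.linalg.norm(C[1]-C[0]),np.linalg.norm(C[2]-C[0]),np.linalg.norm(C[4]-C[3]))
yaw=np.arctan2(*(C[1]-C[0])[::-1])-np.pi/2
print('yaw long edge',yaw)
m=np.zeros(g.shape,np.uint8);m[140:190,155:200]=cv2.inRange(hsv,(20,120,150),(35,255,255))[140:190,155:200]
Y=onplane(p,np.argwhere(m)[:,::-1],12);l=cv2.fitLine(Y.astype(np.float32),cv2.DIST_L2,0,.01,.01).ravel();print('yellow',l,len(Y),'ang',np.arctan2(l[1],l[0]))
for y in(yaw,):
    Rm=np.array([[np.cos(y),-np.sin(y)],[np.sin(y),np.cos(y)]])
    for k,L in((0,(-50,-45)),(1,(-50,180)),(2,(50,-45))): print('origin',C[k]-Rm@L)
    print('origin from tongue mid',(C[3]+C[4])/2-Rm@[-92,0])
    for z in(12,35,47,55): print('hub',z,onplane(p,(158,243),z))
mb=cv2.inRange(hsv,(100,120,50),(125,255,255));b=max(blobs(mb),key=len);print('blue box on z32',onplane(p,cv2.boxPoints(cv2.minAreaRect(b)),32).round(1).tolist())
s=cv2.imread("pics/scene0.png")
E
```

```text
rim 459 [463.9 339.2] d 46.2 ell [463.9 339.3] [45.6 45.8]
rim 1086 [454.5 458.8] d 91.2 ell [450.9 467.2] [ 71.9 107.3]
rim 187 [542.5 361.9] d 30.4 ell [542.5 361.8] [29.9 30.3]
[[128.60000610351562, 179.3000030517578], [341.0, 212.0], [121.80000305175781, 265.79998779296875], [162.3000030517578, 144.0], [191.3000030517578, 149.39999389648438]] [[560.3, 2.5], [594.7, 220.8], [657.0, -15.8], [524.5, 39.9], [529.7, 68.3]]
lens 220.98390323068796 98.41287788255059 28.82975699144606
yaw long edge -0.15657885031763352
yellow [ 9.8120522e-01 -1.9296716e-01  5.4586377e+02  5.0121597e+01] 177 ang -0.19418526
origin [616.67043092  39.20116971]
origin [616.04416148  35.23420363]
origin [614.5793233   36.43761084]
origin from tongue mid [618.00291726  39.76760496]
hub 12 [[630.02387748  26.22629818]]
hub 35 [[620.61985423  33.96163063]]
hub 47 [[615.71340732  37.99745625]]
hub 55 [[612.44244271  40.68800666]]
blue box on z32 [[610.1, 167.8], [583.5, 205.8], [631.4, 237.7], [660.0, 199.0]]
```

The collar rim measures 46.2 mm (the small one is 30 mm), so it is at (464,339). The clamp origin is about (616,37) with yaw about −0.17. Before grasping I'll take nearer views of the nest and the handle.

```bash
python3 - <<'E'
from h import *
import pickle
for i,pos in((3,[655,-20,250]),(2,[685,150,230])):
    env.reach(pos,[0,1,0,0]);env.hold(.3);s=env.read_state();im=viewer.camera("wrist");cv2.imwrite(f"pics/w{i}.png",im)
    pickle.dump(dict(s),open(f"pics/w{i}.pkl","wb"));print(s['time_s'],s['tool_pos'])
a=cv2.imread("pics/w2.png")[:300];b=cv2.imread("pics/w3.png")[:300]
cv2.imwrite("pics/w23.png",np.vstack([a,b]))
E
```

```text
4.325 [654.8887271  -18.7036071  250.61112433]
5.4083 [685.20491353 148.51428933 230.35591076]
```

View pics/w23.png

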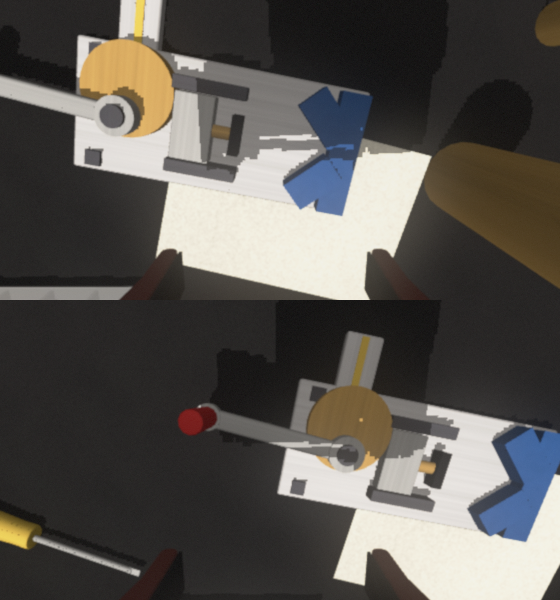

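w2 shows the V apex at about (327,149), the pad face at (243,117)–(235,155), and the plate's left corners at (78,37) and (75,165). w3 shows the handle top at about (191,121), the hub at (348,155), the tongue end at (348,32)–(383,38), and the corners at (302,79) and (279,192).

```bash
python3 - <<'E'
from h import *
import pickle
L=lambda i:(cv2.imread(f"pics/w{i}.png"),cam("wrist",pickle.load(open(f"pics/w{i}.pkl","rb"))))
sub=lambda im,q:cv2.cornerSubPix(cv2.cvtColor(im,cv2.COLOR_BGR2GRAY),np.float32(q),(4,4),(-1,-1),(3,30,.01))
for i,q,loc in((2,[[78,37],[75,165]],[(-50,-45),(50,-45)]),(3,[[302,79],[279,192],[348,32],[383,38]],[(-50,-45),(50,-45),(-92,-15),(-92,15)])):
    im,p=L(i);c=sub(im,q);C=onplane(p,c,12);print(i,c.round(1).tolist(),C.round(1).tolist())
    d=C[1]-C[0];print(' edge len',np.linalg.norm(d).round(1),'yaw',np.arctan2(d[1],d[0]).round(3))
    for y in(-.17,-.185): 
        Rm=np.array([[np.cos(y),-np.sin(y)],[np.sin(y),np.cos(y)]]);print('  yaw',y,[(C[k]-Rm@loc[k]).round(1).tolist() for k in range(len(q))])
    hsv=cv2.cvtColor(im,cv2.COLOR_BGR2HSV);m=cv2.inRange(hsv,(18,120,60),(35,255,255))
    bx={2:(118,0,165,36),3:(340,30,385,85)}[i];mm=np.zeros_like(m);mm[bx[1]:bx[3],bx[0]:bx[2]]=m[bx[1]:bx[3],bx[0]:bx[2]]
    Y=onplane(p,np.argwhere(mm)[:,::-1],12);l=cv2.fitLine(Y.astype(np.float32),cv2.DIST_HUBER,0,.01,.01).ravel();print(' yellow ang',np.arctan2(l[1],l[0]).round(3),l[2:].round(1),len(Y))
im,p=L(2);hsv=cv2.cvtColor(im,cv2.COLOR_BGR2HSV)
b=max(blobs(cv2.inRange(hsv,(100,90,40),(125,255,255))),key=len)
ap=cv2.approxPolyDP(b.astype(np.int32).reshape(-1,1,2),4,True)[:,0];print('blue poly',ap.tolist())
print(' z32',onplane(p,ap,32).round(1).tolist())
print('pad face z32',onplane(p,[(243,117),(235,155)],32).round(1).tolist())
im,p=L(3);hsv=cv2.cvtColor(im,cv2.COLOR_BGR2HSV)
m=cv2.inRange(hsv,(0,150,60),(8,255,255))|cv2.inRange(hsv,(172,150,60),(180,255,255));m[:,230:]=0
r=max(blobs(m),key=len);e=cv2.minAreaRect(r.astype(np.float32));print('red',e,'min x',r[:,0].min(),'y',r[:,1].min(),r[:,1].max())
print('handle top z105',onplane(p,[(191,121)],105));
for z in(47,55):print('hub',z,onplane(p,[(348,155)],z))
E
```

```text
2 [[77.69999694824219, 34.900001525878906], [73.80000305175781, 164.10000610351562]] [[560.9, 2.8], [657.5, -15.5]]
 edge len 98.3 yaw -0.188
  yaw -0.17 [[617.8, 38.7], [615.8, 37.3]]
  yaw -0.185 [[618.3, 37.9], [616.6, 37.9]]
 yellow ang -0.204 [549.3  49.5] 287
3 [[300.20001220703125, 78.30000305175781], [277.1000061035156, 193.1999969482422], [348.5, 30.399999618530273], [383.3999938964844, 38.400001525878906]] [[560.4, 2.1], [657.2, -16.4], [524.7, 39.3], [530.4, 67.4]]
 edge len 98.6 yaw -0.188
  yaw -0.17 [[617.3, 38.0], [615.6, 36.4], [617.9, 38.5], [618.5, 37.0]]
  yaw -0.185 [[617.8, 37.1], [616.4, 37.0], [617.8, 37.1], [618.1, 35.7]]
 yellow ang -0.194 [546.8  50. ] 319
blue poly [[325, 87], [300, 107], [329, 156], [284, 185], [300, 207], [317, 199], [317, 210], [340, 214], [372, 96], [343, 91], [335, 101]]
 z32 [[598.3, 184.8], [612.1, 167.1], [648.0, 189.8], [670.5, 155.8], [688.3, 168.6], [681.8, 181.8], [690.8, 182.1], [694.1, 200.5], [604.5, 219.1], [601.1, 197.9], [608.0, 192.5]]
pad face z32 [[619.2, 125.4], [647.1, 118.6]]
red ((196.5, 121.0), (26.0, 37.0), 90.0) min x 178 y 108 134
handle top z105 [[588.57865103 -68.91669314]]
hub 47 [[617.5988989   37.85111171]]
hub 55 [[616.37758218  36.25093601]]
```

Everything agrees. The clamp origin is (617.3,37.2) with yaw −0.19. The handle is predicted at (588.9,−69.1) and measured at (588.6,−68.9). The V apex at local y≈156 puts vseat at 123.5 and the nest at 116.5, and the pad face at 86.3 gives 116.3. Next: pick up the collar and hover over the nest.

```bash
cat >> h.py <<'E'
O=np.array([617.3,37.2]);YAW=-.19
u=np.array([-np.sin(YAW),np.cos(YAW)]);NEST=O+116.4*u
def Qz(a): return (R.from_euler('z',a)*R.from_quat([0,1,0,0])).as_quat()
def st(t=''):
    s=env.read_state();print(t,round(s['time_s'],2),np.round(s['tool_pos'],1),'w',round(s['width'],1),'grip',np.round(s['grip_force'],1),'F',np.round(s['force'],1));return s
E
python3 - <<'E'
from h import *
QP=Qz(np.pi/2+YAW)
print(env.ik([*NEST,200],QP),NEST)
env.reach([463.9,339.3,220],[0,1,0,0])
set_gripper(70)
print(env.move_l([463.9,339.3,105],rate=90,f_stop=15)); st('down')
set_gripper(50);set_gripper(41); st('grip')
env.move_l([463.9,339.3,300],rate=150); s=st('lift')
env.reach([*NEST,300],QP); st('over')
env.move_l([*NEST,170],rate=120);env.hold(.2); st('hover')
cv2.imwrite("pics/sc2.png",viewer.camera("scene"));a=cv2.imread("pics/sc2.png")[150:290,200:420]
b=viewer.camera("side");cv2.imwrite("pics/sd2.png",b)
cv2.imwrite("pics/hov.png",np.hstack([cv2.resize(a,(400,300)),cv2.resize(b[190:340,130:330],(400,300))]))
E
```

```text
None [639.28317538 151.50529297]
False
down 8.5 [464.2 339.5 105.6] w 69.9 grip 0.0 F [ 0.1 -0.3 -0.1]
grip 9.29 [463.9 339.3 105. ] w 44.9 grip 30.0 F [0.2 0.6 0.5]
lift 10.74 [463.5 339.  299.1] w 45.1 grip 30.0 F [-1.2 -0.7 -1.7]Traceback (most recent call last):
  File "<stdin>", line 9, in <module>
station.IKError: the arm cannot take that pose within its joint ranges
```

The grip is good (45 mm, 30 N). The half-turned orientation is out of joint range, so I'll use the other equivalent one.

```bash
python3 - <<'E'
from h import *
st()
for a in np.arange(-3.1,3.2,.4): 
    q=env.ik([*NEST,300],Qz(a)); g=env.ik([588.7,-69,139],Qz(a)); e=env.ik([509.3,58,139],Qz(a))
    print(round(a,2),*[None if v is None else round(v[5],2) for v in(q,g,e)])
QP=Qz(-np.pi/2+YAW)
env.reach([*NEST,300],QP); st('over')
env.move_l([*NEST,170],rate=120);env.hold(.2); st('hover')
a=viewer.camera("scene");b=viewer.camera("side")
cv2.imwrite("pics/hov.png",np.hstack([cv2.resize(a[150:290,200:400],(400,300)),cv2.resize(b[190:340,130:330],(400,300))]))
E
```

```text
10.74 [463.5 339.  299.1] w 45.1 grip 30.0 F [-1.2 -0.7 -1.7]
-3.1 1.74 1.39 1.62
-2.7 1.34 0.99 1.22
-2.3 0.94 0.59 0.82
-1.9 0.54 0.19 0.42
-1.5 0.14 -0.21 0.02
-1.1 -0.26 -0.61 -0.38
-0.7 -0.66 -1.01 -0.78
-0.3 -1.06 -1.41 -1.18
0.1 -1.46 -1.81 -1.58
0.5 -1.86 -2.21 -1.98
0.9 -2.26 None -2.38
1.3 None None None
1.7 None None None
2.1 None 2.48 None
2.5 2.43 2.08 2.3
2.9 2.03 1.68 1.9
over 11.97 [638.9 151.9 299.5] w 44.9 grip 30.0 F [ 0.2 -0.1 -0.5]
hover 13.41 [639.6 151.6 170.8] w 44.9 grip 30.0 F [ 0.1  0.8 -1.3]
```

View pics/hov.png

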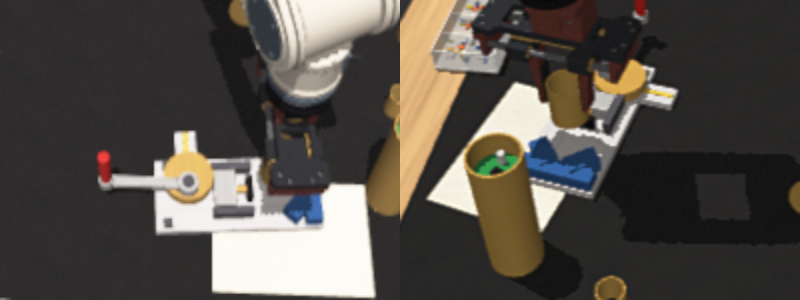

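The hover crops (scene left, side right) show the collar held upright between pad and V, at side-crop (567,100). Now I'll lower it softly and release.

```bash
python3 - <<'E'
from h import *
Q=Qz(-np.pi/2+YAW)
print(env.move_l([*NEST,124],rate=60,f_stop=12)); st('near')
print(env.move_l([*NEST,114],rate=10,f_stop=4)); s=st('touch')
set_gripper(54); st('open1');env.hold(.3)
p=env.read_state()['tool_pos']
set_gripper(70)
env.move_l([p[0],p[1],230],rate=100);st('up')
env.move_l([NEST[0]+45,NEST[1]-5,240],rot=[0,1,0,0],rate=120);env.hold(.3);s=st('look');im=viewer.camera("wrist");cv2.imwrite("pics/w4.png",im)
import pickle;pickle.dump(dict(s),open("pics/w4.pkl","wb"))
E
```

```text
False
near 14.43 [639.5 151.6 124.2] w 44.8 grip 30.0 F [ 0.3 -0.3 -1.6]
True
touch 15.13 [639.2 151.5 117. ] w 44.8 grip 30.0 F [-1.1 -0.7  5. ]
open1 15.53 [638.5 151.3 115.9] w 54.3 grip 0.0 F [ 0.1  0.  -0.8]
up 17.59 [638.2 151.3 229.2] w 69.7 grip 0.0 F [0.6 0.5 0.3]
look 19.8 [684.3 146.5 240. ] w 69.9 grip 0.0 F [ 0.8 -0.3  0.2]
```

View pics/w4.png

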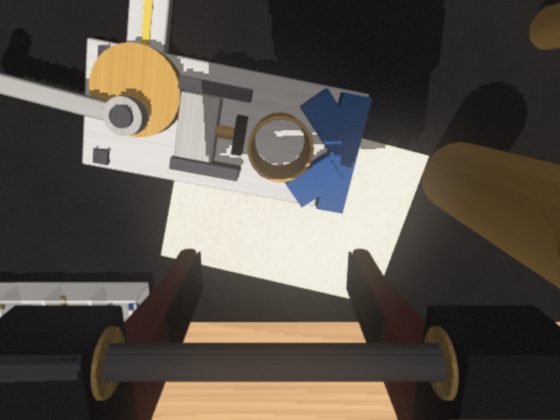

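The collar stands upright in the nest at about (280,148), with clearance to pad and V, and the fingers are clear. Now the lever: pinch it tangentially and swing along the arc, turning the tool with it.

```bash
cat >> h.py <<'E'
def lever(q,z=139):
    d=np.pi+1.5-q+YAW
    return [*(O+110*np.array([np.cos(d),np.sin(d)])),z], Qz(-1.83-q)
E
python3 - <<'E'
from h import *
import pickle
p=cam("wrist",pickle.load(open("pics/w4.pkl","rb")));c=onplane(p,(280.5,148),68)[0];print('collar',c,'nest',NEST)
for q in np.arange(0,1.51,.25): assert env.ik(*lever(q)) is not None,q
env.reach(*lever(0,220));st('above');set_gripper(50)
print(env.move_l(lever(0)[0],rate=80,f_stop=15));st('down')
set_gripper(8);s=st('grip')
for q in np.linspace(.15,1.35,9):
    P,Q=lever(q);env.move_l(P,rot=Q,rate=60)
    s=env.read_state();print(round(q,2),np.round(s['force'],1),round(s['width'],1))
st()
E
```

```text
collar [637.35450004 150.52387351] nest [639.28317538 151.50529297]
above 21.19 [589.3 -68.8 220.2] w 70.1 grip 0.0 F [-0.4  0.7  0.6]
False
down 22.88 [589.3 -69.1 139.5] w 50.0 grip 0.0 F [ 0.2 -0.  -0.3]
grip 23.52 [589.1 -69.2 139.1] w 15.3 grip 30.0 F [ 0.  -1.   0.5]
0.15 [-0.  -0.1  0.1] 15.4
0.3 [ 1.7 -0.2  0.5] 16.0
0.45 [ 0.7 -0.5  1.3] 15.6
0.6 [2.2 0.1 1.1] 15.0
0.75 [3.3 0.4 1.6] 15.1
0.9 [ 4.  -0.5  0.1] 15.6
1.05 [ 4.2 -0.8 -0.5] 15.3
1.2 [ 4.3 -1.1  0.3] 15.9
1.35 [ 4.9 -3.2 -0.3] 15.4
 27.34 [507.9  41.2 139.1] w 15.4 grip 30.0 F [ 4.9 -3.2 -0.3]
```

```bash
python3 - <<'E'
from h import *
for q in(1.43,1.5):
    P,Q=lever(q);env.move_l(P,rot=Q,rate=30)
env.hold(.8);s=st('end')
g=R.from_quat(s['orientation']).apply([0,0,61])+s['tool_pos'];d=g[:2]-O
print('grasp',g,'r',np.linalg.norm(d),'q',np.pi+1.5+YAW-np.arctan2(d[1],d[0])%(2*np.pi))
a=viewer.camera("scene");b=viewer.camera("side")
cv2.imwrite("pics/end.png",np.hstack([cv2.resize(a[170:290,230:390],(400,300)),cv2.resize(b[190:310,170:330],(400,300))]))
E
```

```text
end 28.99 [509.7  57.3 139.1] w 15.8 grip 30.0 F [ 4.  -1.6 -0.2]
grasp [509.71288063  57.2363437   78.07072495] r 109.43693765119355 q 1.4941243439173153
```

View pics/end.png

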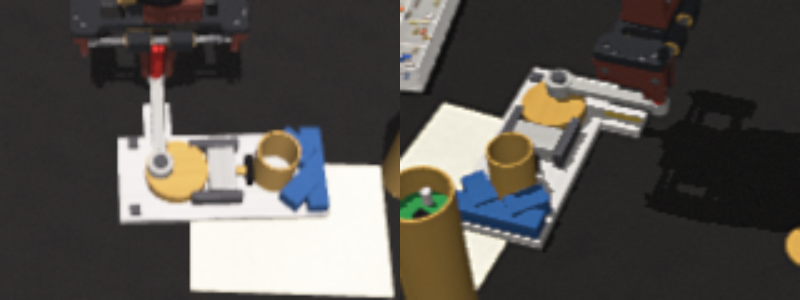

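The lever lies over the yellow line, the pad is against the collar in the V at crop (278,160), and the handle is still gripped (q≈1.49). I'm handing in.

```bash
python3 -c "
from station import workorder
print(workorder.sign_off())"
```

```text
the job is handed in; nothing more can be done
None
```

The job is handed in: the brass collar is pressed into the V, and the gripper still holds the cam lever at about 1.49 rad, against 1.5 for highest lift; the sign-off did not report a verdict.

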